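# Fit the buffing head to the shoe polisher and hold it home

### The job

Take the tan horsehair brush head out of the wooden rack by its hub and fit it to the shoe polisher standing in its charging dock: turn the head until the wings of its stem line up with the cross-shaped socket on top and drop in, then push it down against the ejector spring until the hub sits fully home on the socket's rim. Finish while still gripping the head by its hub and keeping it pressed home - do not let go, I will tighten the chuck sleeve myself. Leave the other two heads in the rack and everything else on the bench where it is.

Things in the scene. Friction and masses are not known exactly. Their poses are not given: they have to be found in the camera images.
- head_tan: Tan-bristled brush head, 60-110 g, stem down in one of the rack's holes, hub underside on the rack's top; hole and turn vary. Grey hub 26 mm tall, 50 mm long in x, two flats for the fingers 44 mm apart (faces y = +-22 mm, 30 mm wide). Bristles 37 mm across, above the hub to z = 50 mm. Origin: centre of the hub's underside, on the stem's axis; z up to the bristles, y through the two flats.
- stem_tip (a point): Lower end of the tan head's steel stem, 29 mm below the head's origin, axes as the head's. The stem is a 7 mm round pin with four wings in a cross along the head's +-x and +-y, each 5 mm thick and reaching 11 mm from the axis, from the hub down to 24.5 mm below it; wing ends and pin tip are rounded.
- socket (a point): Centre of the drive socket's mouth on top of the polisher, 175 mm above the bench; z up, x and y along the slots of its cross. White nylon, dark floor; slots 7 mm wide, 26 mm end to end, over 29 mm deep; steel rim 38 mm across, level with the mouth. The stem fits at any quarter turn, 1 mm play each side of a wing (about 5 deg). Home: head's origin at this point, hub bearing on the rim.
- coupler (a joint): Turn of the drive socket about the vertical, rad, counted from the polisher's own x axis; differs every time. The geared shaft holds still unless twisted with more than about 0.3 N m.
- ejector (a joint): Spring plunger inside the socket, m: 0 at rest, its top 18 mm below the mouth; grows as the stem tip pushes it down, about 0.011 with the head home. It pushes up with about 5 N at first touch and 9 N at home, so a head that is let go rises by 11 mm.
- polisher: Handheld shoe polisher standing upright in a round grey charging dock, light grey handle with a dark grip, 47 mm thick; the chuck sleeve, also 47 mm, ends 13 mm below the socket's mouth; dock 112 mm in diameter and 16 mm high. Fixed to the bench; it does not tip. Origin: centre of the dock's underside on the bench, z up; the axis of the socket is on its z axis.
- rack: Light wooden block 85 x 285 x 40 mm with three vertical holes in a row along its y at -95, 0 and +95 mm. Fixed. Origin: centre of its underside, on the bench.
- head_black: Black-bristled brush head of the same shape in the rack, to be left there. Origin: centre of the hub's underside.
- head_white: White-bristled brush head of the same shape in the rack, to be left there. Origin: centre of the hub's underside.
- coin_cup: Stainless steel coin cup, 72 mm in diameter, 75 mm tall, loose. Origin: centre of its underside.
- incense_plate: Blue ceramic incense plate, 116 mm in diameter, 16 mm high, loose. Origin: centre of its underside.
- door_wedge: Orange-brown plastic door wedge, about 120 x 42 x 30 mm, loose. Origin: centre of its underside.
- cedar_a: Cedar shoe insert, about 255 x 70 x 56 mm, long side along its x, loose. Origin: on its underside, near the middle.
- cedar_b: The other cedar shoe insert of the pair, same size, loose. Origin: on its underside, near the middle.
- polish_tin: Round polish tin, 83 mm in diameter, 27 mm high, loose. Origin: centre of its underside.
Things that resemble listed ones, but are neither listed nor needed, are in the scene too. What is meant by the head_tan is not pink, purple or turquoise, and is the smaller of those in its own colour.

How it is judged:
On the way, in this order (a step that is already met when the one before it is completed fails the run):
1. the tan head is held in the gripper, lifted clear of the rack (height (world z) of head_tan above 0.085 m and contact force between the fingers and head_tan above 1 N and horizontal distance between head_tan and socket above 0.04 m), for 0.2 s.
2. the wings of its stem are in the slots of the socket (at least 9 mm deep) (z of head_tan in the frame of socket below 0.0155 m and horizontal distance between head_tan and socket below 0.003 m and (angle between the x axis of head_tan and the x axis of socket, either way round below 0.15 rad or angle between the x axis of head_tan and the y axis of socket, either way round below 0.15 rad) and contact force between the fingers and head_tan above 3 N), for 0.1 s.
At the end, for the whole second after the job is handed in: Tan head meshed and home: hub within 2 mm of the rim, 3 mm of the axis, wings in line with the slots, upright within 0.08 rad, ejector in more than 9 mm, bearing on the polisher with over 5 N, fingers still gripping the hub. Other heads and bystanders within 25 mm of their start (z of head_tan in the frame of socket below 0.002 m and horizontal distance between head_tan and socket below 0.003 m and (angle between the x axis of head_tan and the x axis of socket, either way round below 0.15 rad or angle between the x axis of head_tan and the y axis of socket, either way round below 0.15 rad) and angle between head_tan's own z axis and vertical below 0.08 rad and value of joint ejector above 0.009 m and contact force between head_tan and polisher above 5 N and contact force between the fingers and head_tan above 3 N and z of the grasp point in the frame of head_tan below 0.055 m and distance of each of head_black, head_white, coin_cup, incense_plate, door_wedge, cedar_a, cedar_b, polish_tin from where it was at the start of the episode below 0.025 m); the arm keeps its last pose, push and grip.
It fails at once if another head or a bystander is pushed more than 25 mm away (distance of any of head_black, head_white, coin_cup, incense_plate, door_wedge, cedar_a, cedar_b, polish_tin from where it was at the start of the episode above 0.025 m).
It also fails if it takes over 32 s, if anything falls off the work surface, if the arm or the gripper's body presses on something with over 40 N, if the wrist force passes 120 N, or if a joint passes its speed limit or range.

### The arm

A 7-joint arm with a two-finger parallel gripper is mounted at the origin on the work surface. World frame = base frame: x ahead of the robot, y to its left, z up, the work surface at z = 0. Lengths are in m, angles in rad, forces in N, time in s.
With the tool pointing down it reaches from about 0.35 to 0.9 m from the base axis. Payload 7.2 kg.
Tool frame: the origin (TCP) lies midway between the tips of the shut fingers; the grasp point (between the pads) lies 19 mm behind it; z points along the fingers, y is the direction in which the jaws open and shut (so a half turn about z gives the same grasp; the last joint's range is limited). The gripper opens to 88 mm and grips with 3 to 60 N. Pads are 20 mm wide; open, the fingers measure 115 mm over their backs; the gripper's body (75 mm by 178 mm) begins 61 mm behind the grasp point.
Start: joints at [1.114, 0.411, -0.013, 1.596, 0.006, 1.134, -0.082], TCP at [0.237, -0.578, 0.223] pointing down, gripper open.
Joint ranges: [-2.95, 2.95], [-0.29, 1.99], [-1.47, 1.44], [0.14, 2.54], [-1.03, 4.17], [0.13, 1.85], [-2.86, 2.86]. Speed limits (rad/s): [2.39, 2.39, 3.01, 3.01, 3.14, 3.14, 3.14].

### API

Orientations are given as a unit quaternion [x, y, z, w].
In Python, from cell import status, imaging, env gives the robot as it stands.
- The arm moves only by the shell command python3 -m inch 'ROWS' [OPENING]. ROWS is JSON, a list that holds one entry, the list of rows, each a list of 4 numbers: the shift along the tool's x, y, z in cm, then the turn about the tool's z in degrees. A call has 1 to 12 rows; each row is the pose to reach, as a shift and turn from the pose commanded when the call began, along the tool's axes at that moment; what a row does not reach only later rows make up. A row lasts 1/10 s, in which the tool goes at most 50 mm and 8.59 degrees, less where a joint would pass 70% of its speed; a pose out of reach is approached as far as the arm can. A call with a gripper value outside its range is refused whole. OPENING is the opening, from 0 (shut) to 1 (fully open), set as the call begins (- or left out, the last holds). The fingers move at their own pace and stop on an object; the grip force is fixed at half the most. Time passes only in rows, so rows that repeat a pose let the fingers close. It gives the time, the measured TCP pose, the force and the opening at its end, in the units of the state.
- status.observe(): the state, without advancing time (a new reading comes with each control period).
- imaging.read_camera(name): name is "scene" or "top"; returns the picture (480x640x3 uint8, red, green, blue); there is no depth.
- imaging.calibration(name): a dict with "mtx" (3x3 intrinsics, pixels), "extrinsics" (4x4, takes a point from camera to world coordinates). Camera axes: x right, y down, z forward; pixel columns grow to the right and rows downward; lengths in m; the calibration is good to about 2 mm. A picture is of the moment at which its call begins. calibration takes no time and is no camera call.
- env.hand_in(): hands the job in, once; it reports no verdict.
The state is a dict: "time": time; "joints": joint angles; "dq": joint speeds; "effort": joint torques, N m; "eef_pos": TCP position; "orientation": TCP orientation; "ft_force": force on the tool from outside, world axes, zero at the start; "ft_torque": the same for the moment, N m; "opening": finger opening in m.
Only numpy, scipy, OpenCV 4.12 (cv2) and the standard library are available. Lean on these libraries where they do the work, as an engineer would, in place of code of your own. Each camera call takes 0.05 s, during which the arm holds its last target. There are 200 camera calls.

## Working session

There is one attempt and no reset: what is moved stays moved. The work goes in short steps, Python scripts to look and compute and a shell command to move; the robot and the scene stay as the last step left them, time stands still between calls to the robot, and variables do not carry over. Pictures are saved under pics/ and viewed, about 8 in all and at most 12, crops included, and the job is handed in when it is done.

```bash
mkdir -p pics
cat > h.py <<'E'
import numpy as np, cv2
from cell import status, imaging, env
def grab(n,name,crop=None,s=1):
    im=imaging.read_camera(n); cv2.imwrite('pics/raw_'+name+'.png',im[:,:,::-1])
    save(im,name,crop,s); return im
def save(im,name,crop=None,s=1):
    if crop: x0,y0,x1,y1=crop; im=im[y0:y1,x0:x1]
    im=cv2.resize(im,None,fx=s,fy=s,interpolation=cv2.INTER_CUBIC)
    cv2.imwrite('pics/'+name+'.png',im[:,:,::-1])
def px2w(n,u,v,z):
    c=imaging.calibration(n); K=np.array(c['mtx']);T=np.array(c['extrinsics'])
    d=T[:3,:3]@np.linalg.solve(K,[u,v,1.]); o=T[:3,3]
    return o+d*(z-o[2])/d[2]
def w2px(n,p):
    c=imaging.calibration(n); K=np.array(c['mtx']);T=np.array(c['extrinsics'])
    q=K@(T[:3,:3].T@(np.array(p)-T[:3,3])); return q[:2]/q[2]
E
python3 - <<'E'
from h import *
grab('scene','s1');grab('top','t1')
for n in('scene','top'):
  c=imaging.calibration(n);print(np.round(c['mtx'],1),np.round(c['extrinsics'],3))
s=status.observe();print(s)
E
```

```text
[[580.2   0.  322. ]
 [  0.  580.2 243. ]
 [  0.    0.    1. ]] [[-0.581  0.468 -0.665  1.589]
 [ 0.813  0.312 -0.491  0.762]
 [-0.022 -0.827 -0.562  0.98 ]
 [ 0.     0.     0.     1.   ]]
[[544.8   0.  323.7]
 [  0.  544.8 238.1]
 [  0.    0.    1. ]] [[-0.    -0.99   0.143  0.349]
 [-1.     0.002  0.013  0.009]
 [-0.013 -0.143 -0.99   1.673]
 [ 0.     0.     0.     1.   ]]
{'time': 0.1, 'joints': array([ 1.11378179,  0.41178252, -0.01274536,  1.5969093 ,  0.00562632,
        1.13429385, -0.0822196 ]), 'dq': array([ 0.00020764, -0.0023098 ,  0.00060107, -0.0019516 ,  0.00026424,
       -0.0003995 ,  0.0009711 ]), 'effort': array([ 2.42923947e-03, -5.89098787e+01,  6.43963572e-01, -2.91710669e+01,
       -5.37140365e-02,  1.44469619e-02,  6.19607840e-05]), 'eef_pos': array([ 0.23674735, -0.57796412,  0.22193719]), 'orientation': array([ 9.81157674e-01,  1.93207552e-01, -1.82647957e-04, -6.53528269e-04]), 'ft_force': array([0.22366983, 0.229563  , 0.07037774]), 'ft_torque': array([-0.0024585 , -0.0400558 , -0.00698047]), 'opening': 0.08789548060605012}
```

View pics/s1.png

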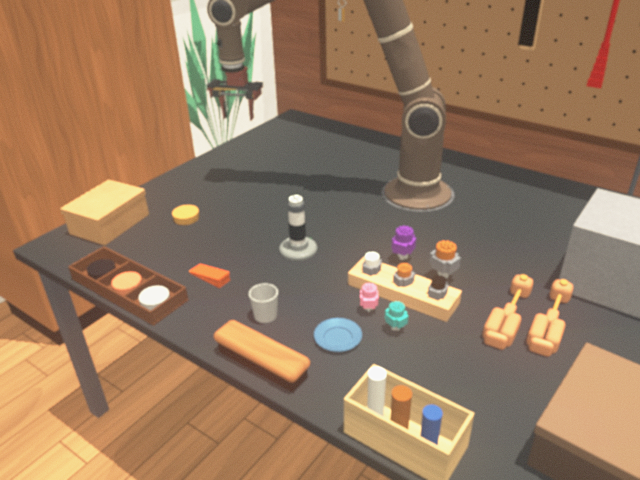

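View pics/t1.png

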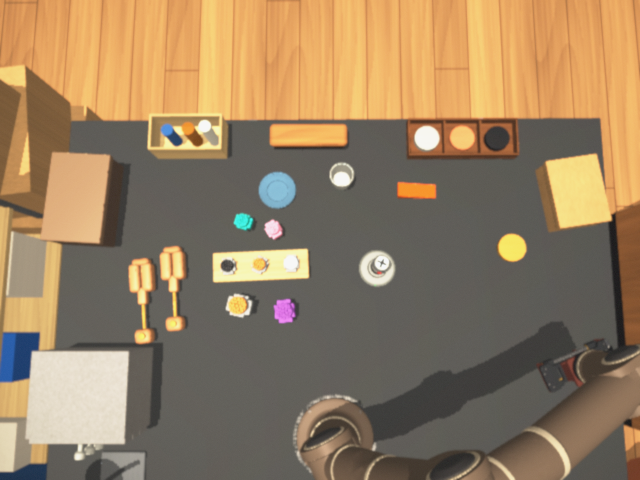

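Tan candidates in the top view are (260,265), in the rack's middle hole, and (239,305), which stands outside the rack and is larger. The one in the rack is smaller, so it fits the description. The pink (273,229), purple (285,311) and turquoise (243,222) heads are decoys. The polisher is at (380,265). I'll confirm with enlarged crops.

Run:
```python
from h import *
t=cv2.imread('pics/raw_t1.png')[:,:,::-1]; s=cv2.imread('pics/raw_s1.png')[:,:,::-1]
a=cv2.resize(t[240:300,205:315],None,fx=7,fy=7,interpolation=cv2.INTER_CUBIC)
cv2.imwrite('pics/c1.png',a[:,:,::-1])
b=cv2.resize(t[240:290,355:405],None,fx=8,fy=8,interpolation=cv2.INTER_CUBIC)
c=cv2.resize(s[250:300,380:430],None,fx=8,fy=8,interpolation=cv2.INTER_CUBIC)
cv2.imwrite('pics/c2.png',np.hstack([b,c])[:,:,::-1])
for n,u,v,z in [('top',260,265,.09),('top',228,266,.09),('top',291,264,.09),('top',382,263,.175),('scene',404,271,.09),('scene',295,200,.175)]: print(n,u,v,px2w(n,u,v,z).round(4))
```

```text
top 260 265 [0.4987 0.2157 0.09  ]
top 228 266 [0.4959 0.3093 0.09  ]
top 291 264 [0.5015 0.1251 0.09  ]
top 382 263 [ 0.4957 -0.1322  0.175 ]
scene 404 271 [0.5238 0.2319 0.09  ]
scene 295 200 [ 0.5063 -0.1258  0.175 ]
```

View pics/c1.png

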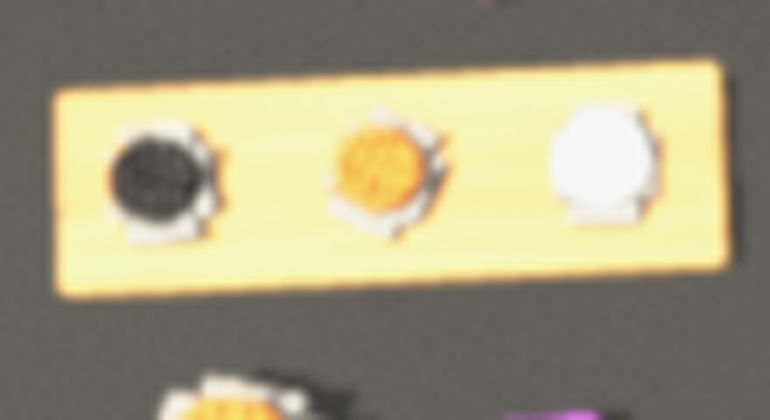

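View pics/c2.png

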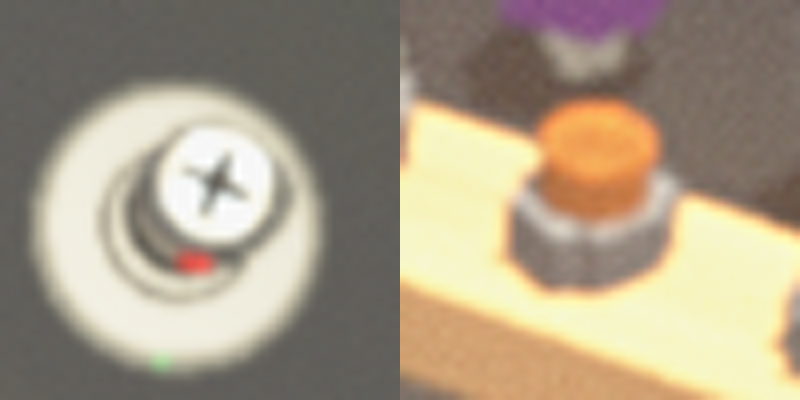

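Run:
```python
from h import *
T=np.mean([imaging.read_camera('top').astype(float) for _ in range(8)],0)
S=np.mean([imaging.read_camera('scene').astype(float) for _ in range(8)],0)
np.savez('avg.npz',T=T,S=S)
print(px2w('top',259.3,264.3,.09),px2w('scene',405,267.5,.09),px2w('top',382.5,263,.175))
def crop(I,u,v,r,f):
    M=np.array([[f,0,-f*(u-r)],[0,f,-f*(v-r)]]); n=int(2*r*f)
    return np.clip(cv2.warpAffine(I,M,(n,n),flags=cv2.INTER_CUBIC),0,255).astype(np.uint8)
# top-down rectified views at given z plane: 
def rect(n,I,c,z,half,npx):
    w=np.array([[c[0]+half,c[1]+half],[c[0]+half,c[1]-half],[c[0]-half,c[1]-half],[c[0]-half,c[1]+half]])
    p=np.float32([w2px(n,[*q,z]) for q in w]); H=cv2.getPerspectiveTransform(p,np.float32([[0,0],[npx,0],[npx,npx],[0,npx]]))
    return np.clip(cv2.warpPerspective(I,H,(npx,npx),flags=cv2.INTER_CUBIC),0,255).astype(np.uint8)
c=px2w('top',259.3,264.3,.09)[:2]; k=px2w('top',382.5,263,.175)[:2]
a=rect('top',T,c,.066,.04,400);b=rect('scene',S,c,.066,.04,400)
d=rect('top',T,k,.175,.025,400)
e=rect('scene',S,k,.175,.025,400)
for I in(a,b,d,e):
    cv2.circle(I,(200,200),3,(255,0,255),1)
cv2.imwrite('pics/r1.png',cv2.resize(np.vstack([np.hstack([a,b]),np.hstack([d,e])]),(600,600))[:,:,::-1])
```

```text
[0.50072471 0.21778254 0.09      ] [0.50930708 0.22679707 0.09      ] [ 0.49572024 -0.13353573  0.175     ]
```

View pics/r1.png

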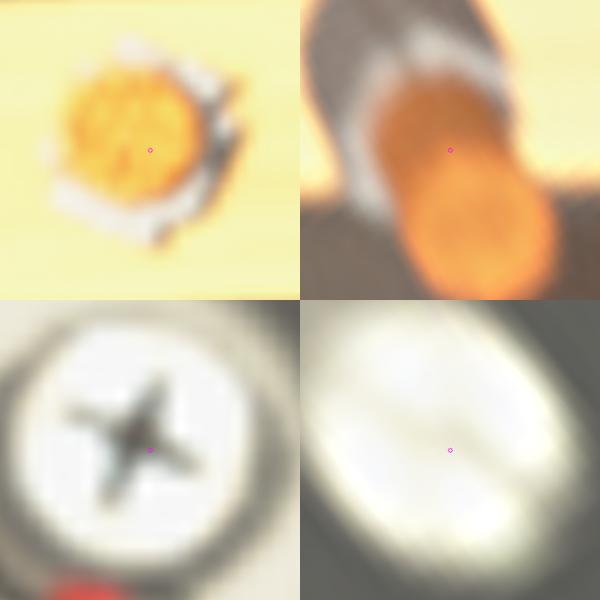

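Bristles (top 259.3,264.3) and hub confirmed as the small tan head in the rack. The hub flats' edges run about 23° off the image axes, and so do the socket slots. Next I fit the cross and overlay the head model.

```bash
cat > ov.py <<'E'
from h import *
from scipy.optimize import minimize
d=np.load('avg.npz');T,S=d['T'],d['S']
def rect(n,I,c,z,half,npx):
    w=np.array([[c[0]+half,c[1]+half],[c[0]+half,c[1]-half],[c[0]-half,c[1]-half],[c[0]-half,c[1]+half]])
    p=np.float32([w2px(n,[*q,z]) for q in w]); H=cv2.getPerspectiveTransform(p,np.float32([[0,0],[npx,0],[npx,npx],[0,npx]]))
    return np.clip(cv2.warpPerspective(I,H,(npx,npx),flags=cv2.INTER_CUBIC),0,255)
k=np.array([.4957,-.1335])
g=rect('top',T,k,.175,.02,200).mean(2)
ax=.02-(np.arange(200)+.5)*.0002
X,Y=np.meshgrid(ax,ax,indexing='ij')   # row->x, col->y
def score(p):
    c,s=np.cos(p[2]),np.sin(p[2]); x=(X-p[0])*c+(Y-p[1])*s; y=-(X-p[0])*s+(Y-p[1])*c
    m=((abs(x)<.013)&(abs(y)<.0035))|((abs(y)<.013)&(abs(x)<.0035))
    m=cv2.GaussianBlur(m.astype(float),(0,0),6); D=np.hypot(X-p[0],Y-p[1])<.015
    return np.corrcoef(m[D],-g[D])[0,1]
best=max(((score((a,b,np.radians(t))),a,b,t) for a in np.arange(-.003,.0041,.001) for b in np.arange(-.003,.0041,.001) for t in range(0,90,3)))
best=max(((score((best[1]+a,best[2]+b,np.radians(best[3]+t))),best[1]+a,best[2]+b,best[3]+t) for a in np.arange(-.001,.0011,.00025) for b in np.arange(-.001,.0011,.00025) for t in np.arange(-4,4.1,.5)))
print('socket',best[0],k+best[1:3],best[3])
# head overlay
c=px2w('top',259.3,264.3,.09)[:2]
def head(n,I,c,yaw,u,v,r,f):
    M=np.array([[f,0,-f*(u-r)],[0,f,-f*(v-r)]],float);N=int(2*r*f)
    im=np.clip(cv2.warpAffine(I,M,(N,N),flags=cv2.INTER_CUBIC),0,255).astype(np.uint8)
    R=np.array([[np.cos(yaw),-np.sin(yaw)],[np.sin(yaw),np.cos(yaw)]])
    o=np.array([[.015,.022],[-.015,.022],[-.025,.01],[-.025,-.01],[-.015,-.022],[.015,-.022],[.025,-.01],[.025,.01]])
    th=np.linspace(0,6.28,40);ci=.0185*np.c_[np.cos(th),np.sin(th)]
    for P,z,col in((o,.066,(255,0,255)),(o,.04,(0,160,0)),(ci,.09,(0,0,255))):
        q=np.array([M[:,:2]@w2px(n,[*(R@p+c),z])+M[:,2] for p in P]).astype(np.int32)
        cv2.polylines(im,[q],True,col,1)
    return im
a=head('top',T,c,np.radians(67),259,265,16,12.5);b=head('scene',S,c,np.radians(67),404,272,20,10)
cv2.imwrite('pics/o1.png',np.hstack([a,b])[:,:,::-1])
E
python3 ov.py
```

```text
socket 0.8233998414287891 [ 0.4972 -0.131 ] 66.5
```

View pics/o1.png

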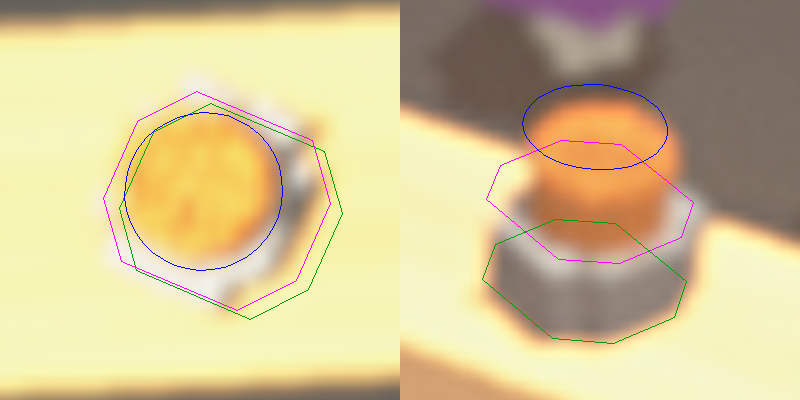

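Run:
```python
from h import *
print('dock',px2w('top',377.2,268.5,.016),px2w('scene',298,246,.016))
m=px2w('top',212.9,252.9,.04);n=px2w('top',307.9,248.9,.04);d=(n-m)/np.linalg.norm(n-m)
print('rack',np.linalg.norm(n-m),(m+n)/2+.0425*np.array([d[1],-d[0],0]),np.degrees(np.arctan2(d[1],d[0])))
print('socket rim in scene',w2px('scene',[.4972,-.131,.175]))
from scipy.spatial.transform import Rotation as R
s=status.observe();print(R.from_quat(s['orientation']).as_matrix().round(3),s['eef_pos'],s['time'])
E=R.from_quat(s['orientation']).as_matrix()
print('to head cm (z tcp .25)',E.T@(np.array([.5015,.2195,.25])-s['eef_pos'])*100)
```

```text
dock [ 0.4945135  -0.13227408  0.016     ] [ 0.50096421 -0.12852356  0.016     ]
rack 0.28773910917087564 [0.50370081 0.22009728 0.04      ] -87.66873794432487
socket rim in scene [295.53839974 198.12242897]
[[ 0.925  0.379  0.   ]
 [ 0.379 -0.925 -0.   ]
 [ 0.     0.    -1.   ]] [ 0.2369445  -0.57836015  0.22267931] 0.9
to head cm (z tcp .25) [ 54.73140266 -63.79780003  -2.7354606 ]
```

```bash
python3 -m inch '[[[54.8,-63.8,-3,-44.7],[54.8,-63.8,-3,-44.7],[54.8,-63.8,-3,-44.7],[54.8,-63.8,-3,-44.7],[54.8,-63.8,-3,-44.7],[54.8,-63.8,-3,-44.7],[54.8,-63.8,-3,-44.7],[54.8,-63.8,-3,-44.7],[54.8,-63.8,-3,-44.7],[54.8,-63.8,-3,-44.7],[54.8,-63.8,-3,-44.7],[54.8,-63.8,-3,-44.7]]]' 1
cat > to.py <<'E'
import sys
from h import *
from scipy.spatial.transform import Rotation as R
x,y,z,yaw=map(float,sys.argv[1:5])   # yaw of tool x, deg
s=status.observe();E=R.from_quat(s['orientation']).as_matrix()
cur=np.degrees(np.arctan2(E[1,0],E[0,0]))
print('cm',(E.T@(np.array([x,y,z])-s['eef_pos'])*100).round(2),'turn',round(cur-yaw,2),'| pos',s['eef_pos'].round(4),'yaw',cur.round(2),'tilt',E[2].round(4),'F',s['ft_force'].round(1),'op',round(s['opening'],4),'t',s['time'],'q7',s['joints'].round(2))
E
python3 to.py .502 .220 .13 67
```

```text
time: 2.1
eef_pos: [0.4263, -0.0075, 0.2446]
orientation: [0.834, 0.552, 0.0, 0.001]
ft_force: [1.1, -1.3, 0.9]
opening: 0.088
cm [23.9  -1.96 11.45] turn -0.05 | pos [ 0.4263 -0.0075  0.2446] yaw 66.95 tilt [-1.0e-04  1.5e-03 -1.0e+00] F [ 1.1 -1.3  0.9] op 0.088 t 2.1 q7 [ 0.5   0.09 -0.62  1.98  0.06  1.08 -0.55]
```

```bash
python3 -m inch '[[[23.9,-1.96,3,0],[23.9,-1.96,3,0],[23.9,-1.96,3,0],[23.9,-1.96,3,0],[23.9,-1.96,3,0],[23.9,-1.96,11.4,0],[23.9,-1.96,11.4,0],[23.9,-1.96,11.4,0],[23.9,-1.96,11.4,0]]]'
python3 to.py .502 .220 .044 67
python3 -c "
from h import *
grab('scene','s2',(345,190,465,310),5)"
```

```text
time: 3.0
eef_pos: [0.5015, 0.2184, 0.1306]
orientation: [0.834, 0.552, -0.0, -0.0]
ft_force: [-0.6, -0.3, 0.4]
opening: 0.0879
cm [ 0.17 -0.    8.66] turn -0.01 | pos [0.5015 0.2184 0.1306] yaw 66.99 tilt [-3.e-04 -7.e-04 -1.e+00] F [-0.6 -0.3  0.4] op 0.0879 t 3.0 q7 [ 0.02  0.47 -0.68  1.85  0.36  0.95 -1.22]
```

View pics/s2.png

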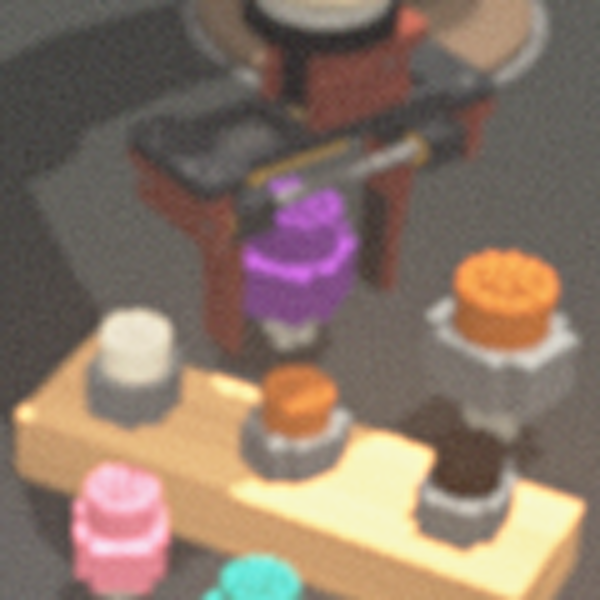

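The fingertips, at crop (228,345) and (385,285), straddle the small tan head at crop (298,385). The larger decoy is clear of the gripper. I'll descend and grip.

```bash
python3 -m inch '[[[0.15,0,4.5,0],[0.15,0,7,0],[0.15,0,8.6,0],[0.15,0,8.6,0],[0.15,0,8.6,0]]]'
python3 to.py .502 .220 .044 67
python3 -m inch '[[[0,0,0,0],[0,0,0,0],[0,0,0,0],[0,0,0,0],[0,0,0,0],[0,0,0,0],[0,0,0,0],[0,0,0,0]]]' 0.2
python3 to.py .502 .220 .044 67
```

```text
time: 3.55
eef_pos: [0.5031, 0.2202, 0.0456]
orientation: [0.834, 0.552, 0.001, 0.0]
ft_force: [0.4, 0.3, 0.7]
opening: 0.0877
cm [-0.06 -0.09  0.16] turn -0.04 | pos [0.5031 0.2202 0.0456] yaw 66.96 tilt [ 0.0015  0.0015 -1.    ] F [0.4 0.3 0.7] op 0.0877 t 3.55 q7 [-0.04  0.58 -0.61  1.91  0.46  0.79 -1.31]
time: 4.35
eef_pos: [0.5023, 0.2197, 0.0442]
orientation: [0.834, 0.552, 0.0, 0.0]
ft_force: [0.5, -0.9, 4.1]
opening: 0.05
cm [ 0.02 -0.04  0.02] turn -0.03 | pos [0.5023 0.2197 0.0442] yaw 66.97 tilt [ 1.e-04  4.e-04 -1.e+00] F [ 0.5 -0.9  4.1] op 0.05 t 4.35 q7 [-0.04  0.58 -0.61  1.91  0.46  0.79 -1.31]
```

```bash
python3 -m inch '[[[0,0,0,0],[0,0,0,0],[0,0,0,0]]]' 0
python3 to.py .502 .220 .044 67
python3 -c "
from h import *
grab('scene','s3',(365,230,445,290),10)"
```

```text
time: 4.65
eef_pos: [0.5023, 0.2196, 0.0442]
orientation: [0.834, 0.552, 0.0, 0.0]
ft_force: [0.3, -0.0, 5.1]
opening: 0.0496
cm [ 0.03 -0.04  0.02] turn -0.03 | pos [0.5023 0.2196 0.0442] yaw 66.97 tilt [ 1.e-04  4.e-04 -1.e+00] F [ 0.3 -0.   5.1] op 0.0496 t 4.65 q7 [-0.04  0.58 -0.61  1.91  0.46  0.79 -1.31]
```

View pics/s3.png

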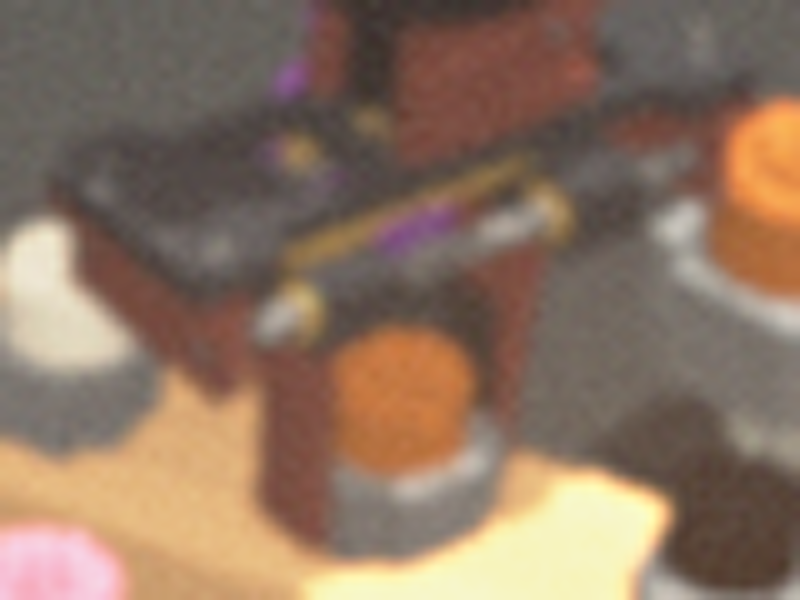

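The opening stopped at 49.6 mm, so the jaws are on the 50 mm ends of the hub and not on the flats 44 mm apart. I'll open, turn a quarter and regrip.

```bash
python3 -m inch '[[[0,0,0,0],[0,0,0,0],[0,0,0,0],[0,0,0,-8],[0,0,0,-16],[0,0,0,-24],[0,0,0,-32],[0,0,0,-40],[0,0,0,-48],[0,0,0,-56],[0,0,0,-64],[0,0,0,-72]]]' 1
python3 -m inch '[[[0,0,0,-8],[0,0,0,-16],[0,0,0,-18],[0,0,0,-18]]]'
python3 to.py .502 .220 .044 157
python3 -m inch '[[[0,0,0,0],[0,0,0,0],[0,0,0,0],[0,0,0,0],[0,0,0,0],[0,0,0,0],[0,0,0,0],[0,0,0,0],[0,0,0,0]]]' 0
python3 to.py .502 .220 .044 157
```

```text
time: 5.9
eef_pos: [0.5019, 0.2196, 0.0438]
orientation: [0.348, 0.938, -0.0, -0.0]
ft_force: [0.3, -0.6, 0.3]
opening: 0.0881
time: 6.3
eef_pos: [0.5018, 0.2196, 0.0436]
orientation: [0.199, 0.98, 0.0, -0.0]
ft_force: [-0.2, -0.1, -0.1]
opening: 0.0879
cm [-0.    0.05 -0.04] turn -0.01 | pos [0.5018 0.2196 0.0436] yaw 156.99 tilt [ 9.e-04 -1.e-04 -1.e+00] F [-0.2 -0.1 -0.1] op 0.0879 t 6.3 q7 [ 0.2   0.73 -0.97  1.9   0.75  0.93  0.03]
time: 7.2
eef_pos: [0.5026, 0.2208, 0.0445]
orientation: [0.199, 0.98, 0.001, 0.0]
ft_force: [1.6, 5.5, 1.2]
opening: 0.0437
cm [ 0.02 -0.1   0.05] turn -0.01 | pos [0.5026 0.2208 0.0445] yaw 156.99 tilt [-4.0e-04  2.3e-03 -1.0e+00] F [1.6 5.5 1.2] op 0.0437 t 7.2 q7 [ 0.2   0.73 -0.97  1.9   0.75  0.93  0.03]
```

Opening is 43.7 mm, so the flats are gripped. Lift.

```bash
python3 -m inch '[[[0,0,-2,0],[0,0,-5,0],[0,0,-9,0],[0,0,-13.5,0],[0,0,-18,0],[0,0,-20.5,0],[0,0,-20.5,0],[0,0,-20.5,0]]]'
python3 to.py .4972 -.131 .24 156.5
```

```text
time: 8.0
eef_pos: [0.5017, 0.2186, 0.2484]
orientation: [0.2, 0.98, -0.001, -0.0]
ft_force: [0.2, -0.5, -1.8]
opening: 0.0437
cm [-13.28 -32.33   0.91] turn 0.43 | pos [0.5017 0.2186 0.2484] yaw 156.93 tilt [-2.0e-04 -2.1e-03 -1.0e+00] F [ 0.2 -0.5 -1.8] op 0.0437 t 8.0 q7 [ 0.35  0.51 -1.18  1.7   0.49  1.27  0.23]
```

```bash
python3 -m inch '[[[-1.9,-4.6,0.4,0.4],[-3.8,-9.2,0.4,0.4],[-5.7,-13.8,0.4,0.4],[-7.6,-18.4,0.4,0.4],[-9.5,-23,0.4,0.4],[-11.4,-27.7,0.4,0.4],[-12.7,-30.9,0.9,0.4],[-13.3,-32.3,0.9,0.4],[-13.3,-32.3,0.9,0.4],[-13.3,-32.3,0.9,0.4],[-13.3,-32.3,0.9,0.4]]]'
python3 to.py .4972 -.131 .2 156.5
python3 -c "
from h import *
i=grab('scene','s4',(260,150,340,220),10)
g=read=imaging.read_camera('top');save(g,'t4',(350,230,420,290),10)
print(w2px('scene',[.4972,-.131,.175]),w2px('scene',[.4972,-.131,.206]))"
```

```text
time: 9.1
eef_pos: [0.4982, -0.1271, 0.2401]
orientation: [0.201, 0.98, 0.0, -0.0]
ft_force: [0.9, 0.2, -1.3]
opening: 0.0443
cm [-0.07 -0.4   4.01] turn 0.28 | pos [ 0.4982 -0.1271  0.2401] yaw 156.78 tilt [ 2.e-04  5.e-04 -1.e+00] F [ 0.9  0.2 -1.3] op 0.0443 t 9.1 q7 [ 1.09  0.48 -1.25  1.79  0.48  1.23  0.88]
[295.53839974 198.12242897] [295.00317324 188.34513448]
```

View pics/s4.png

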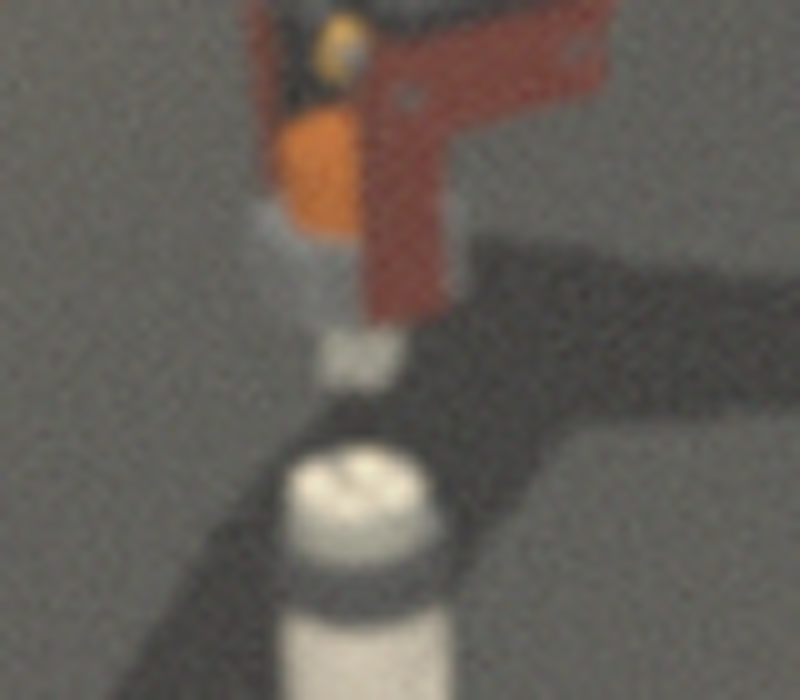

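The stem (crop 362,360) is above the socket mouth (crop 357,485), and the residual offset agrees with the 4 mm the TCP still lacks. I'll correct it and go down to just above the mouth.

```bash
python3 -m inch '[[[-0.07,-0.4,1,0.3],[-0.07,-0.4,2.5,0.3],[-0.07,-0.4,2.5,0.3],[-0.07,-0.4,2.5,0.3]]]'
python3 to.py .4972 -.131 .215 156.5
```

```text
time: 9.6
eef_pos: [0.4968, -0.1333, 0.2144]
orientation: [0.205, 0.979, 0.0, -0.001]
ft_force: [0.2, -0.1, -0.9]
opening: 0.0439
cm [ 0.06  0.23 -0.06] turn -0.2 | pos [ 0.4968 -0.1333  0.2144] yaw 156.3 tilt [ 1.3e-03  1.0e-04 -1.0e+00] F [ 0.2 -0.1 -0.9] op 0.0439 t 9.6 q7 [ 1.08  0.5  -1.22  1.82  0.51  1.19  0.86]
```

```bash
python3 -m inch '[[[0,0,0,0],[0,0,0,0],[0,0,0,0]]]'; python3 to.py .4972 -.131 .215 156.5
```

```text
time: 9.9
eef_pos: [0.4974, -0.1336, 0.2153]
orientation: [0.206, 0.979, -0.0, 0.0]
ft_force: [0.1, 0.8, -1.8]
opening: 0.044
cm [0.12 0.23 0.03] turn -0.23 | pos [ 0.4974 -0.1336  0.2153] yaw 156.27 tilt [-5.e-04  1.e-04 -1.e+00] F [ 0.1  0.8 -1.8] op 0.044 t 9.9 q7 [ 1.08  0.5  -1.22  1.82  0.51  1.19  0.86]
```

```bash
python3 -m inch '[[[0.1,0.22,0,-0.2],[0.1,0.22,0,-0.2],[0.1,0.22,0.4,-0.2],[0.1,0.22,0.8,-0.2],[0.1,0.22,1.1,-0.2],[0.1,0.22,1.4,-0.2],[0.1,0.22,1.4,-0.2]]]'; python3 to.py .4972 -.131 .198 156.5
```

```text
time: 10.6
eef_pos: [0.4973, -0.1312, 0.2006]
orientation: [0.204, 0.979, 0.0, 0.0]
ft_force: [1.9, 0.5, -1.9]
opening: 0.0441
cm [0.01 0.02 0.26] turn -0.02 | pos [ 0.4973 -0.1312  0.2006] yaw 156.48 tilt [-1.e-04  2.e-04 -1.e+00] F [ 1.9  0.5 -1.9] op 0.0441 t 10.6 q7 [ 1.07  0.52 -1.21  1.84  0.53  1.16  0.84]
```

No vertical force with the wing ends about 3 mm below the mouth, so they are dropping in. Continue down gradually.

```bash
python3 -m inch '[[[0,0,0.3,0],[0,0,0.6,0],[0,0,0.9,0],[0,0,1.1,0],[0,0,1.1,0],[0,0,1.1,0]]]'; python3 to.py .4972 -.131 .1795 156.5
```

```text
time: 11.2
eef_pos: [0.4973, -0.1311, 0.19]
orientation: [0.204, 0.979, 0.0, 0.0]
ft_force: [2.4, -0.1, -1.5]
opening: 0.044
cm [0.02 0.01 1.05] turn -0.02 | pos [ 0.4973 -0.1311  0.19  ] yaw 156.48 tilt [-3.e-04  2.e-04 -1.e+00] F [ 2.4 -0.1 -1.5] op 0.044 t 11.2 q7 [ 1.06  0.53 -1.2   1.85  0.54  1.14  0.83]
```

```bash
python3 -m inch '[[[-0.05,0.02,0.2,0],[-0.05,0.02,0.4,0],[-0.05,0.02,0.6,0],[-0.05,0.02,0.8,0],[-0.05,0.02,1.0,0],[-0.05,0.02,1.0,0],[-0.05,0.02,1.0,0]]]'; python3 to.py .4972 -.131 .1795 156.5
```

```text
time: 11.9
eef_pos: [0.4976, -0.1311, 0.1803]
orientation: [0.204, 0.979, -0.0, -0.0]
ft_force: [-1.4, -0.2, 7.3]
opening: 0.0439
cm [ 0.04 -0.    0.08] turn -0.02 | pos [ 0.4976 -0.1311  0.1803] yaw 156.48 tilt [ 0.e+00 -4.e-04 -1.e+00] F [-1.4 -0.2  7.3] op 0.0439 t 11.9 q7 [ 1.05  0.54 -1.19  1.86  0.56  1.13  0.82]
```

```bash
python3 -m inch '[[[0,0,0.1,0],[0,0,0.2,0],[0,0,0.2,0],[0,0,0.2,0]]]'; python3 to.py .4972 -.131 .1795 156.5
```

```text
time: 12.3
eef_pos: [0.4978, -0.1312, 0.1791]
orientation: [0.204, 0.979, -0.001, 0.0]
ft_force: [-4.8, -0.4, 15.7]
opening: 0.0439
cm [ 0.06 -0.   -0.04] turn -0.03 | pos [ 0.4978 -0.1312  0.1791] yaw 156.47 tilt [-6.0e-04 -1.2e-03 -1.0e+00] F [-4.8 -0.4 15.7] op 0.0439 t 12.3 q7 [ 1.05  0.54 -1.19  1.86  0.56  1.13  0.81]
```

```bash
python3 -m inch '[[[0.03,-0.01,0.05,0],[0.03,-0.01,0.1,0],[0.03,-0.01,0.1,0],[0.03,-0.01,0.1,0]]]'; python3 to.py .4972 -.131 .1795 156.5
python3 -c "
from h import *
grab('scene','s5',(260,150,340,220),10)"
```

```text
time: 12.7
eef_pos: [0.4978, -0.1312, 0.179]
orientation: [0.204, 0.979, -0.001, 0.001]
ft_force: [-7.3, -1.3, 24.0]
opening: 0.044
cm [ 0.07 -0.01 -0.05] turn -0.03 | pos [ 0.4978 -0.1312  0.179 ] yaw 156.47 tilt [-0.0016 -0.0016 -1.    ] F [-7.3 -1.3 24. ] op 0.044 t 12.7 q7 [ 1.05  0.54 -1.19  1.86  0.56  1.13  0.81]
```

View pics/s5.png

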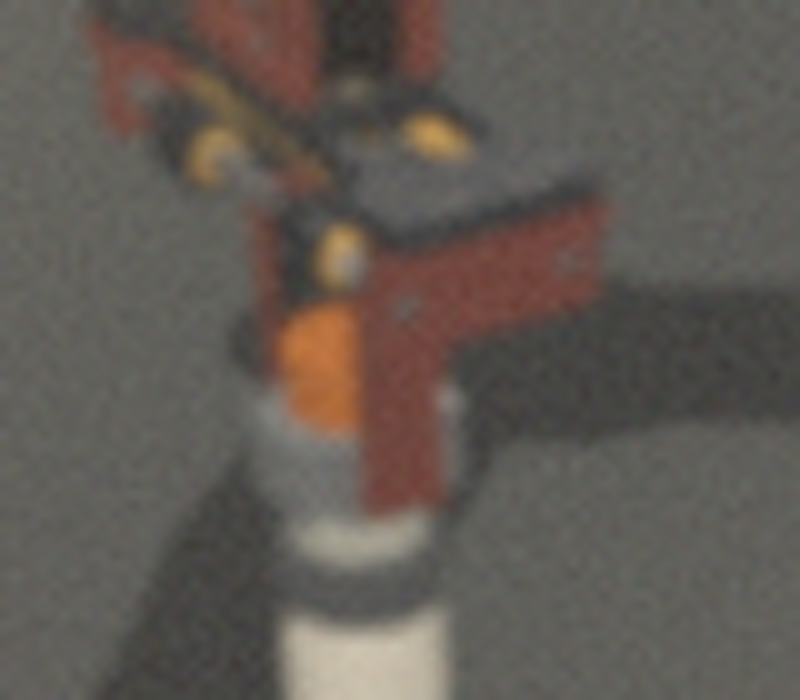

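The hub rests on the rim at crop (360,515), with no gap. The TCP stopped at z = 0.179 while the force rose to 24 N, well above the 9 N spring, so the head is home. I'm handing in.

```bash
python3 -c "
from h import *
s=status.observe();print(s['ft_force'],s['eef_pos'],s['opening'],s['time'])
print(env.hand_in())"
```

```text
[-5.56708523 -0.93373466 24.16218102] [ 0.4978477  -0.1311749   0.17901431] 0.04420725263672812 12.75
the job is handed in; nothing more can be done
None
```

I took the small tan head out of the rack's middle hole and fitted it to the polisher. I handed the job in at 12.75 s with the head still gripped and pressed home. No verdict is reported, so the result rests on my own checks.

- **Grip:** the first grip closed at 49.6 mm, on the hub's long ends instead of the flats. I opened in place, turned a quarter and regripped. The opening then read 44 mm, which matches the flats.
- **Fit:** the wings dropped into the cross without vertical resistance, with the tool turned to match the fitted slot angle (66.5°).
- **Home:** the tool stopped at z = 0.179 m, where I expected about 0.1795. The upward force rose to 24 N, against about 9 N from the spring alone. The last picture shows the hub resting on the rim with no gap.
- **Small disagreements:** about 5–7 N of side force remained at the end. The two cameras disagreed by several millimetres on the head's position, and closing the fingers settled it.
- **Not checked:** I could not read the ejector directly. I took no closing picture of the other heads and loose items; the moves kept clear of them.

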